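# Free the index plate

### The arm

A 6-joint arm with a two-finger parallel gripper is mounted at the origin on the work surface. World frame = base frame: x ahead of the robot, y to its left, z up, the work surface at z = 0. Lengths are in mm, angles in rad, forces in N, time in s.
With the tool pointing down it reaches from about 350 to 875 mm from the base axis. Payload 4.2 kg.
Tool frame: the origin (TCP) lies midway between the tips of the shut fingers; the grasp point (between the pads) lies 19 mm behind it; z points along the fingers, y is the direction in which the jaws open and shut (so a half turn about z gives the same grasp; the last joint's range is limited). The gripper opens to 85 mm and grips with 20 to 120 N. Pads are 22 mm wide; open, the fingers measure 114 mm over their backs; the gripper's body (76 mm by 85 mm) begins 54 mm behind the grasp point. The pads swing forward as they close: fully open they stand 13 mm farther back than shut.
Start: joints at [1.426, 0.385, 0.008, 0, -1.194, -0.259], TCP at [245.539, 574.726, 231.312] pointing down, gripper open.
Joint ranges: [-3.14, 3.14], [-1.21, 2.06], [-1.07, 1.41], [-3.16, 2.05], [-2.99, -0.16], [-3.1, 3.1]. Speed limits (rad/s): [2.79, 2.79, 3.14, 3.14, 3.14, 3.14].

### API

Orientations are given as a unit quaternion [x, y, z, w].
In Python, from bench import arm gives the robot as it stands.
- The arm moves only by the tool send_rows, never from a script. Its arguments are lists of equal length, an entry for each row: "translation": the shift along the tool's x, y, z in mm, a list of three; "dr": the turn, a rotation vector about the tool's x, y, z in degrees, a list of three; "grip": the finger opening in mm, from 0 to 85.4. In form: {"translation": [[dx, dy, dz], ...], "dr": [[ax, ay, az], ...], "grip": [grip, ...]}. A call has exactly 5 rows; each row shifts and turns the commanded pose from where the row before left it, along the tool's axes as they then stand; what a row does not reach is not made up. A row lasts 1/8 s, in which the tool goes at most 62.5 mm and 10.7 degrees, less where a joint would pass 70% of its speed; a pose out of reach is approached as far as the arm can. A call with a gripper value outside its range is refused whole. The fingers move at their own pace and stop on an object; the grip force is fixed at half the most. Time passes only in rows, so rows that do not move let the fingers close, or fill a call up. It gives the time, the measured TCP pose, the force and the opening at its end, in the units of the state.
- arm.read_state(): the state, without advancing time (a new reading comes with each control period).
- arm.get_image(name): name is "scene" or "top"; returns the picture (384x512x3 uint8, red, green, blue); there is no depth.
- arm.camera_info(name): a dict with "fx", "fy", "cx", "cy" (pixels), "cam_to_world" (4x4, takes a point from camera to world coordinates). Camera axes: x right, y down, z forward; pixel columns grow to the right and rows downward; lengths in mm; the calibration is good to about 2 mm. A picture is of the moment at which its call begins. camera_info takes no time and is no camera call.
- arm.job_done(): hands the job in, once; it reports no verdict.
Trained networks look in the newest picture that a camera, given by its name, has taken for a name from the list of things; names that differ only in an ending like _2 or _b are one class to them, and where a whole thing is asked for, a point or a joint stands for the part that bears it (a point fixed in the world has none). Each returns a list of dicts, best first, with "confidence" (0 to 1); they miss things now and then, are a little off and sometimes report something else, mostly with a low value. They report only what shows in the picture. A call takes as long as a camera call.
- arm.search_frame(thing, camera): "xyz" ([x, y, z] in mm, in world coordinates, good to about 4 mm: the middle of the surface that is visible of it).
- arm.place_of(thing, camera): "xyz" ([x, y, z] in mm, in world coordinates, good to about 4 mm: a listed point, or the origin of a listed thing).
The state is a dict: "clock": time; "joints": joint angles; "joint_vel": joint speeds; "joint_efforts": joint torques, N m; "position": TCP position; "ee_rot": TCP orientation; "contact_force": force on the tool from outside, world axes, zero at the start; "wrist_torque": the same for the moment, N m; "gripper_width": finger opening in mm.
Only numpy, scipy, OpenCV 4.12 (cv2) and the standard library are available. Lean on these libraries where they do the work, as an engineer would, in place of code of your own. Each camera call takes 0.05 s, during which the arm holds its last target.

### The job

On the indexing jig, swing the keeper lever up off the plunger, past upright and back to its stop. Then take the plunger's knob in the gripper, pull it fully up against its spring so that the pin is clear of its hole in the index plate, and finish while still holding it there, lever still back, so that I can turn the plate. Do not turn the plate yourself and leave the other things on the bench where they are.

Things in the scene. Friction and masses are not known exactly. Their poses are not given: they have to be found in the camera images.
- index_jig: Grey cast jig bolted to the bench, base plate 250 x 200 x 26 mm (x -110 to 140, y -100 to 100). Origin: on the bench surface, under the axis of its round index plate; x points level from the plate's centre to the head, z up. The head is a post whose arm (36 wide, x 46 to 135, top face at z 80 mm) reaches back over the plate's rim and carries the plunger at x = 62, y = 0.
- lever_pivot (a point): Middle of the keeper lever's pivot axis, at x 118, y 0, z 134 mm in the jig's frame; the axis runs along the jig's y. It sits in a fork 36 mm wide (jig x 106 to 130) that ends 12 mm above this point. Axes as the jig's.
- pull_knob (a point): Black round plunger knob, upright cylinder of diameter 26 mm and height 24 mm, the smaller-diameter stem (8) below it. The point is the knob's centre, 110 mm above the bench when the pin is seated. A steel collar (diameter 18) on the arm ends 6 mm below the seated knob's underside. It only moves straight up and down.
- plunger (a joint): Lift of the plunger in m: 0 = pin seated 8 mm deep in the plate's hole, 0.014 = fully up, at its stop. The spring pulls it down with about 5.5 N when seated, rising to about 9 N at the stop; let go, it snaps back.
- keeper_lever (a joint): Angle in rad of the steel keeper lever on the head: 0 = level, lying 7 mm above the knob and pointing along the jig's -x; 1.57 = upright; 1.9 = leaning back away from the plate, at its stop. Starts between 0 and 0.25. A little stiff (about 1.2 N at the ball); stays where it is left.
- lever_ball (a point): Centre of the black ball (diameter 22 mm) at the free end of the keeper lever, 105 mm from the pivot axis; the lever's bar is 10 mm thick.
- index_plate (a joint): Turn of the round aluminium index plate in rad, 0 at the start, moderately stiff. Diameter 164 mm, 12 holes around its rim, top face 44 mm above the bench; a wooden disc (diameter 80) is bolted on its centre, up to 58 mm, bolt top at 68 mm above the bench.
- try_square: Bystander, leave alone: joiner's try square lying flat: wooden stock 100 x 18 x 14 with a 130 mm steel blade at a right angle (sizes in mm); origin at its underside.
- offcut: Bystander, leave alone: pale wood offcut 85 x 38 x 30 (sizes in mm); origin at its underside.
- screwdriver: Bystander, leave alone: screwdriver lying flat, about 200 long (sizes in mm); origin at its underside.
- hammer: Bystander, leave alone: hammer lying flat, wooden handle (sizes in mm); origin at its underside.
- glue_bottle: Bystander, leave alone: white plastic bottle, diameter 60, 150 tall (sizes in mm); origin at its underside.
- screw_jar: Bystander, leave alone: glass jar with steel lid, diameter 64, 80 tall (sizes in mm); origin at its underside.
- spacer_block: Bystander, leave alone: wooden block 70 x 70 x 45 (sizes in mm); origin at its underside.

How it is judged (in metres and radians):
On the way, in this order (a step that is already met when the one before it is completed fails the run):
1. the keeper lever is swung up past upright while the pin is still seated (value of joint keeper_lever above 1.6 rad and value of joint plunger below 0.004 m), for 0.2 s.
2. the plunger is pulled fully up in the gripper, lever still back (value of joint plunger above 0.0118 m and value of joint keeper_lever above 1.6 rad and contact force between the fingers and plunger above 2 N and distance between the grasp point and pull_knob below 0.045 m), for 0.3 s.
At the end, for the whole second after the job is handed in: The plunger is within 2.2 mm of its upper stop (lift over 11.8 of 14 mm), its knob is held by the fingers (contact over 2 N, the grasp point within 45 mm of the knob's centre), and the keeper lever stands back past 1.6 rad; all this through the last second (all of step 2); the arm keeps its last pose, push and grip.
It fails at once if the plunger is pulled while the keeper lever is still over it (value of joint plunger above 0.006 m and value of joint keeper_lever below 1.2 rad).
It fails at once if the index plate is turned (value of joint index_plate above 0.08 rad or value of joint index_plate below -0.08 rad).
It fails at once if a bystander is moved more than 4 cm (distance of any of try_square, offcut, screwdriver, hammer, glue_bottle, screw_jar, spacer_block from where it was at the start of the episode above 0.04 m).
It also fails if it takes over 48 s, if anything falls off the work surface, if the arm or the gripper's body presses on something with over 40 N, if the wrist force passes 120 N, or if a joint passes its speed limit or range.

## Working session

There is one attempt and no reset: what is moved stays moved. The work goes in short steps, Python scripts to look and compute and a tool call to move; the robot and the scene stay as the last step left them, time stands still between calls to the robot, and variables do not carry over. Pictures are saved under pics/ and viewed, and the job is handed in when it is done.

Besides the shell and the picture viewer there is one more tool, called as a command line: name --argument value ..., lists and objects as JSON in quotes. send_rows: Moves the arm, as the interface text tells. Its arguments: {"type":"object","properties":{"translation":{"type":"array"},"dr":{"type":"array"},"grip":{"type":"array"}},"required":["translation","dr","grip"]}

```bash
mkdir -p pics; ls; python3 - <<'E'
from bench import arm
import cv2, numpy as np
s=arm.read_state()
for k,v in s.items(): print(k,np.round(v,3))
for c in ("scene","top"):
    im=arm.get_image(c); cv2.imwrite(f"pics/{c}0.png",cv2.cvtColor(im,cv2.COLOR_RGB2BGR))
    ci=arm.camera_info(c); print(c,ci['fx'],ci['cx'],ci['cy'],np.round(ci['cam_to_world'],3).tolist())
    for t in ("index_jig","lever_pivot","pull_knob","lever_ball"):
        for r in arm.place_of(t,c)[:2]: print(c,t,np.round(r['xyz'],1),round(r['confidence'],2))
E
```

```text
pics
clock 0.0
joints [ 1.426e+00  3.860e-01  7.000e-03 -1.000e-03 -1.194e+00 -2.590e-01]
joint_vel [ 0.     0.001 -0.    -0.001 -0.002  0.001]
joint_efforts [-0.0000e+00 -3.9229e+01  1.8839e+01  4.1860e+00 -5.0000e-03  0.0000e+00]
position [245.325 574.193 230.213]
ee_rot [ 0.98  -0.201 -0.     0.001]
contact_force [-0.192 -0.456  0.648]
wrist_torque [-0.047  0.022  0.042]
gripper_width 85.138
scene 454.3779233998758 261.32906122361106 189.1349251481377 [[-0.109, 0.644, -0.757, 1773.091], [0.994, 0.07, -0.084, 132.802], [-0.001, -0.762, -0.648, 1137.099], [0.0, 0.0, 0.0, 1.0]]
scene index_jig [ 477.6 -112.9   -2.6] 0.76
scene lever_pivot [578.  -54.6 133.1] 0.67
scene pull_knob [ 7.829e+02 -1.867e+02 -6.000e-01] 0.59
scene pull_knob [530.5 -78.7 111.1] 0.47
scene lever_ball [ 481.7 -104.9  143. ] 0.62
scene lever_ball [439.1 524.2  -2.2] 0.58
top 425.1176725185371 263.8156565568811 193.44494526014762 [[0.018, -0.992, 0.125, 408.616], [-1.0, -0.019, -0.0, 7.954], [0.003, -0.125, -0.992, 1384.942], [0.0, 0.0, 0.0, 1.0]]
top index_jig [ 473.9 -110.2    1.7] 0.56
top index_jig [529.4 -79.1 108.9] 0.41
top lever_pivot [578.1 -50.8 134.8] 0.66
top pull_knob [526.5 -79.6 110.1] 0.52
top pull_knob [382.8  -4.6   1.4] 0.48
top lever_ball [ 486.  -102.1  145. ] 0.7
```

View pics/scene0.png

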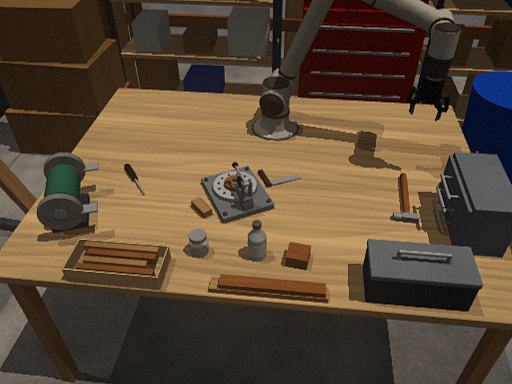

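View pics/top0.png

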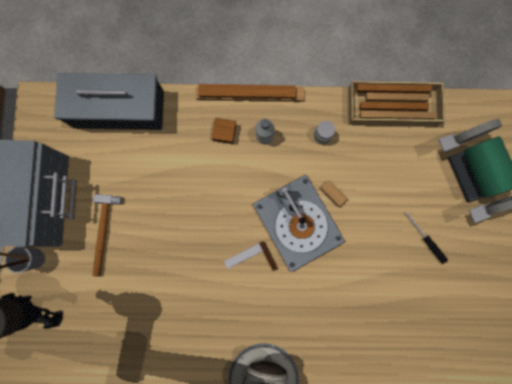

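```bash
cat > h.py <<'E'
import numpy as np, cv2
from bench import arm
O=np.array([475.7,-111.5]); YAW=np.deg2rad(29.9)
def J(p,O=O,yaw=YAW):
    p=np.atleast_2d(p).astype(float); c,s=np.cos(yaw),np.sin(yaw)
    return np.c_[O[0]+c*p[:,0]-s*p[:,1], O[1]+s*p[:,0]+c*p[:,1], p[:,2]]
def proj(P,cam):
    ci=arm.camera_info(cam); T=np.linalg.inv(np.array(ci['cam_to_world']))
    q=np.c_[P,np.ones(len(P))]@T.T
    return np.c_[ci['fx']*q[:,0]/q[:,2]+ci['cx'], ci['fy']*q[:,1]/q[:,2]+ci['cy']]
def ball(a): return [118-105*np.cos(a),0,134+105*np.sin(a)]
def overlay(cam,name,a=0.1,box=None,S=6,draw=True,O=O,yaw=YAW):
    im=cv2.cvtColor(arm.get_image(cam),cv2.COLOR_RGB2BGR)
    x0,y0,x1,y1=box; z=cv2.resize(im[y0:y1,x0:x1],None,fx=S,fy=S,interpolation=cv2.INTER_CUBIC)
    z=cv2.convertScaleAbs(z,alpha=1.5,beta=15)
    if draw:
        f=lambda P:((proj(J(P,O,yaw),cam)-[x0,y0]+.5)*S).astype(int)
        cv2.polylines(z,[f([[-110,-100,26],[140,-100,26],[140,100,26],[-110,100,26]])],True,(0,255,0),1)
        cv2.polylines(z,[f([[46,-18,80],[135,-18,80],[135,18,80],[46,18,80]])],True,(255,255,0),1)
        t=np.linspace(0,6.28,40)
        cv2.polylines(z,[f(np.c_[82*np.cos(t),82*np.sin(t),44+0*t])],True,(0,0,255),1)
        cv2.polylines(z,[f(np.c_[62+13*np.cos(t),13*np.sin(t),122+0*t])],True,(255,0,255),1)
        cv2.polylines(z,[f([[118,0,134],ball(a)])],False,(0,255,255),1)
        for p in f([ball(a)]): cv2.circle(z,tuple(int(v) for v in p),6,(0,165,255),1)
    cv2.imwrite(f"pics/{name}.png",z)
E
python3 - <<'E'
from h import *
overlay("scene","s1",box=(190,145,290,230),S=7)
overlay("top","t1",box=(245,165,355,275),S=5)
overlay("scene","s1n",box=(190,145,290,230),S=7,draw=False)
E
```

```text
(no output)
```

View pics/s1.png

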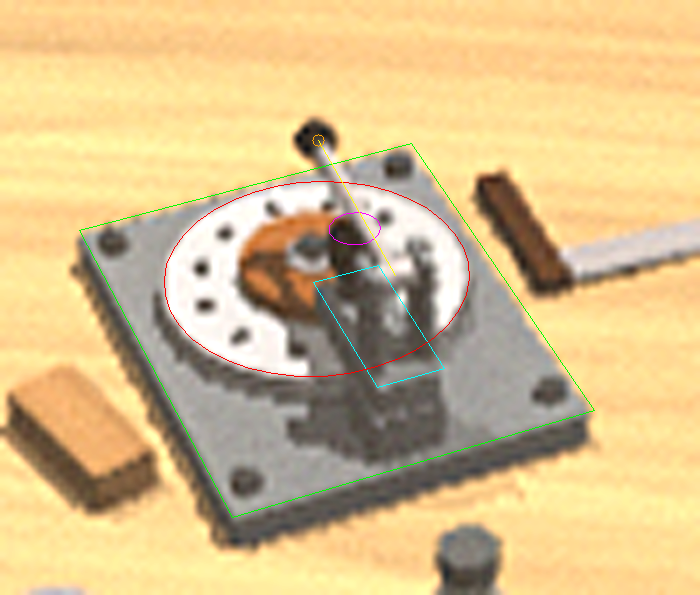

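View pics/t1.png

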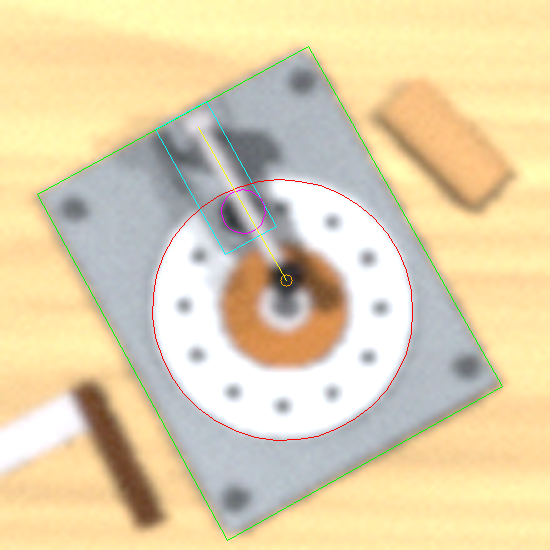

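View pics/s1n.png

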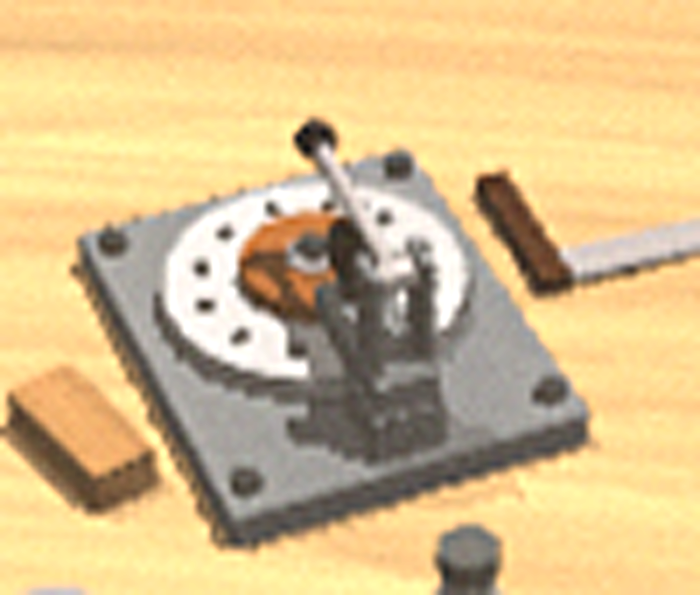

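```bash
python3 - <<'E'
from h import *
from scipy.optimize import least_squares
px={}
for cam,a in (("scene",(235,164)),("top",(303,219.5))):
    im=arm.get_image(cam).astype(float).sum(2)
    x0,y0=int(a[0])-6,int(a[1])-6
    print(cam,x0,y0); print(im[y0:y0+13,x0:x0+13].astype(int))
def tri(pa,pb):
    r=least_squares(lambda p:np.r_[proj(p[None],"scene")[0]-pa,proj(p[None],"top")[0]-pb],[485,-104,145]); return r.x,r.fun
# knob / lever refine by eye pixel positions of ball from zooms
print(tri([190+315/7-.5,145+138/7-.5],[245+290/5-.5,165+275/5-.5]))
print(J([ball(.1),ball(.12),ball(.2),[62,0,110],[118,0,134]]))
E
```

```text
scene 229 158
[[417 415 409 406 419 411 420 404 407 418 417 403 403]
 [417 419 422 409 423 415 414 432 418 409 419 427 413]
 [411 404 418 411 408 416 423 430 408 424 408 408 408]
 [392 387 387 402 414 356 356 403 426 419 402 398 406]
 [423 420 434 433 313 129 174 271 384 415 419 402 408]
 [436 430 453 357  23  66  61  69 218 427 440 434 433]
 [417 427 412  61  46  79  89  44  93 314 440 424 427]
 [407 432 426 115  55  67 138 244 121 323 441 412 407]
 [437 442 438 277  20  58 253 431 293 380 439 439 421]
 [440 444 461 454 266 187 224 377 441 440 390 430 413]
 [417 428 427 449 448 355 191 282 404 407 258 347 322]
 [423 405 375 390 395 389 256 187 348 411 307 292 310]
 [398 378 324 316 330 333 325 256 269 399 419 275 293]]
top 297 213
[[389 403 355 284 240 228 225 277 352 433 486 506 509]
 [372 414 391 323 248 198 189 204 276 367 420 459 489]
 [329 384 399 353 278 215 169 170 205 273 322 383 432]
 [292 350 382 361 289 207 155 132 139 182 237 293 355]
 [254 294 312 288 220 147 110 109 129 156 193 244 277]
 [240 232 210 172 122  76  74  72 124 133 159 211 240]
 [228 180 130  94  71  60  57  63  84 121 150 175 224]
 [238 185 123  76  76  67  63  57  93 116 146 150 200]
 [232 205 148  96  66  52  55  83 109 137 141 146 156]
 [265 260 211 141  81  68  90 149 189 170 148 139 143]
 [304 334 296 209 131 121 160 253 281 250 186 139 140]
 [336 375 335 247 183 164 220 310 350 302 222 157 137]
 [365 378 317 245 200 192 232 295 361 327 244 170 141]]
(array([ 490.39459741, -106.24910724,  148.25198967]), array([-0.02652498, -0.00198998, -0.02140951,  0.00219327]))
[[ 487.42439939 -104.75817134  144.48250875]
 [ 487.62424561 -104.64325466  146.56978177]
 [ 488.78408072 -103.97631989  154.86027973]
 [ 529.44759843  -80.59376014  110.        ]
 [ 577.99381637  -52.67844671  134.        ]]
```

send_rows --translation '[[0, 0, 0], [0, 0, 0], [0, 0, 0], [0, 0, 0], [0, 0, 0]]' --dr '[[0, 0, 10.5], [0, 0, 10.5], [0, 0, 10.5], [0, 0, 10.5], [0, 0, 10.5]]' --grip '[85, 85, 85, 85, 85]'

```text
clock: 1.38
position: [245.5, 574.7, 231.3]
ee_rot: [0.788, -0.616, 0.0, 0.0]
contact_force: [-0.3, 0.7, -0.5]
gripper_width: 84.7
```

send_rows --translation '[[0, 0, 0], [0, 0, 0], [0, 0, 0], [0, 0, 0], [0, 0, 0]]' --dr '[[0, 0, 10.5], [0, 0, 10.5], [0, 0, 10.5], [0, 0, 10.5], [0, 0, 10.5]]' --grip '[85, 85, 85, 85, 85]'

```text
clock: 2.0
position: [245.5, 574.7, 231.3]
ee_rot: [-0.435, 0.901, 0.0, 0.0]
contact_force: [-0.2, -0.1, -0.5]
gripper_width: 85.3
```

send_rows --translation '[[0, 0, 0], [0, 0, 0], [0, 0, 0], [10, -55, 0], [10, -55, 0]]' --dr '[[0, 0, 7.3], [0, 0, 7.3], [0, 0, 7.3], [0, 0, 0], [0, 0, 0]]' --grip '[85, 85, 85, 85, 85]'

```text
clock: 2.62
position: [283.3, 468.4, 230.9]
ee_rot: [-0.259, 0.966, -0.0, -0.0]
contact_force: [0.5, -0.1, -0.1]
gripper_width: 85.1
```

send_rows --translation '[[10, -55, 0], [10, -55, 0], [10, -55, 0], [10, -55, 0], [10, -55, 0]]' --dr '[[0, 0, 0], [0, 0, 0], [0, 0, 0], [0, 0, 0], [0, 0, 0]]' --grip '[85, 85, 85, 85, 85]'

```text
clock: 3.25
position: [377.5, 204.6, 231.8]
ee_rot: [-0.259, 0.966, 0.0, 0.001]
contact_force: [1.1, -0.4, 0.8]
gripper_width: 85.3
```

send_rows --translation '[[10, -55, 0], [10, -55, 0], [10, -55, 0], [10, -55, 0], [10, -55, 0]]' --dr '[[0, 0, 0], [0, 0, 0], [0, 0, 0], [0, 0, 0], [0, 0, 0]]' --grip '[85, 85, 85, 85, 85]'

```text
clock: 3.88
position: [471.7, -58.8, 231.8]
ee_rot: [-0.259, 0.966, -0.0, 0.001]
contact_force: [-0.0, 0.9, -0.4]
gripper_width: 85.2
```

send_rows --translation '[[4.5, -24, 0], [4.5, -24, 0], [0, 0, 15], [0, 0, 15], [0, 0, 0]]' --dr '[[0, 0, 0], [0, 0, 0], [0, 0, 0], [0, 0, 0], [0, 0, 0]]' --grip '[85, 85, 85, 85, 85]'

```text
clock: 4.5
position: [486.0, -102.5, 199.5]
ee_rot: [-0.259, 0.966, 0.0, -0.002]
contact_force: [0.5, 0.8, 0.1]
gripper_width: 85.1
```

```bash
cat >> h.py <<'E'
def tcpj():
    s=arm.read_state(); d=np.array(s['position'])[:2]-O; c,n=np.cos(YAW),np.sin(YAW)
    F=s['contact_force']; 
    print('clock',round(s['clock'],2),'tcp jig',np.round([c*d[0]+n*d[1],-n*d[0]+c*d[1],s['position'][2]],1),'F jig',np.round([c*F[0]+n*F[1],-n*F[0]+c*F[1],F[2]],1),'w',round(float(s['gripper_width']),1),'rot',np.round(s['ee_rot'],3))
E
python3 - <<'E'
from h import *
tcpj()
overlay("scene","s2",a=.13,box=(190,105,290,230),S=5)
overlay("top","t2",a=.13,box=(245,165,355,275),S=5,draw=False)
E
```

```text
clock 4.5 tcp jig [ 13.4   2.7 199.5] F jig [0.8 0.4 0.1] w 85.1 rot [-0.259  0.966  0.    -0.002]
```

View pics/s2.png

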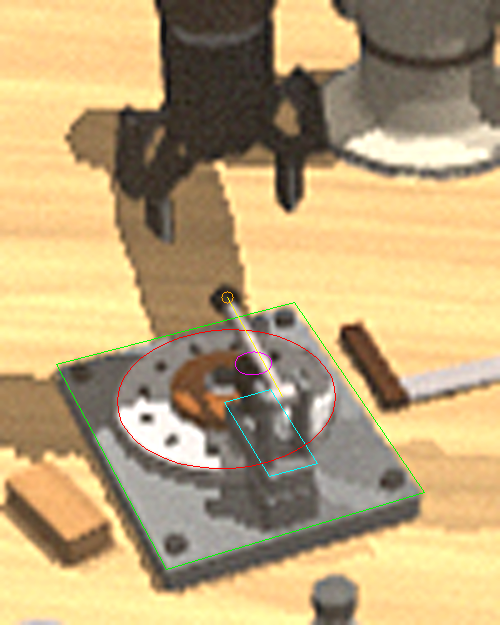

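View pics/t2.png

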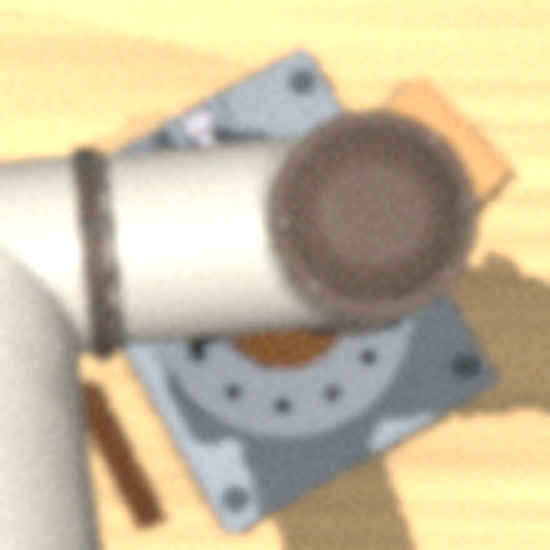

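send_rows --translation '[[0, -3, 15], [0, 0, 15], [0, 0, 15], [0, 0, 15], [0, 0, 11]]' --dr '[[0, 0, 0], [0, 0, 0], [0, 0, 0], [0, 0, 0], [0, 0, 0]]' --grip '[85, 85, 85, 85, 85]'

```text
clock: 5.22
position: [488.4, -105.7, 128.8]
ee_rot: [-0.258, 0.966, 0.0, -0.001]
contact_force: [0.0, -0.8, -0.2]
gripper_width: 84.9
```

```bash

python3 - <<'E'
from h import *
overlay("scene","s3",a=.13,box=(200,125,280,215),S=6)
tcpj()
E
```

```text
clock 5.28 tcp jig [ 13.2  -0.8 127.7] F jig [-0.3  0.4 -1.5] w 85.1 rot [-0.258  0.966  0.001 -0.002]
```

View pics/s3.png

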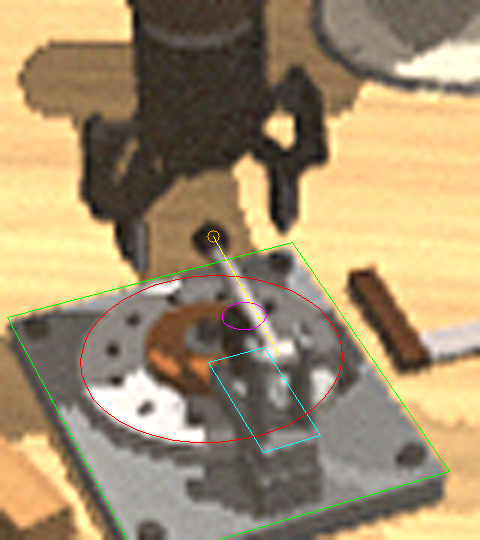

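send_rows --translation '[[0, 0, 0], [0, 0, 0], [0, 0, 0], [0, 0, 0], [0, 0, 0]]' --dr '[[0, 0, 0], [0, 0, 0], [0, 0, 0], [0, 0, 0], [0, 0, 0]]' --grip '[60, 45, 35, 28, 22]'

```text
clock: 5.9
position: [488.4, -104.9, 130.2]
ee_rot: [-0.258, 0.966, 0.001, -0.0]
contact_force: [-1.0, 3.5, 0.5]
gripper_width: 21.9
```

send_rows --translation '[[0, 0, 0], [0, 0, 0], [0, 0, 0], [0, 0, 0], [0, 0, 0]]' --dr '[[0, 0, 0], [0, 0, 0], [0, 0, 0], [0, 0, 0], [0, 0, 0]]' --grip '[20, 18, 18, 18, 18]'

```text
clock: 6.52
position: [488.2, -104.6, 130.0]
ee_rot: [-0.258, 0.966, 0.001, -0.0]
contact_force: [-1.9, 5.3, 0.8]
gripper_width: 18.8
```

```bash

python3 - <<'E'
from h import *
overlay("scene","s4",a=.13,box=(200,125,280,215),S=6)
tcpj()
E
```

```text
clock 6.58 tcp jig [ 14.3  -0.3 130. ] F jig [0.6 4.8 0.4] w 19.3 rot [-0.258  0.966  0.001 -0.   ]
```

View pics/s4.png

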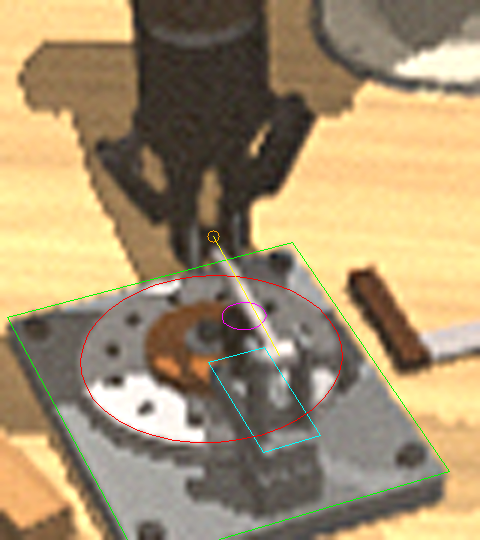

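send_rows --translation '[[0, 0, 0], [0, 0, 0], [0, 0, 0], [0, 0, 0], [0, 0, 0]]' --dr '[[0, 0, 0], [0, 0, 0], [0, 0, 0], [0, 0, 0], [0, 0, 0]]' --grip '[16, 14, 14, 14, 14]'

```text
clock: 7.2
position: [488.2, -104.6, 130.0]
ee_rot: [-0.258, 0.966, 0.001, -0.0]
contact_force: [-1.4, 5.3, 0.8]
gripper_width: 18.7
```

```bash

python3 - <<'E'
from h import *
tcpj()
for _ in range(3): print(arm.read_state()['gripper_width'])
E
```

```text
clock 7.2 tcp jig [ 14.3  -0.3 130. ] F jig [1.4 5.3 0.8] w 18.7 rot [-0.258  0.966  0.001 -0.   ]
18.71134329346275
18.71134329346275
18.71134329346275
```

```bash

python3 - <<'E'
import numpy as np
a=[.14,.19,.24,.29,.34,.4]+list(np.arange(.5,2.01,.1))
for p,q in zip(a,a[1:]): print(round(q,2),np.round([105*(np.cos(q)-np.cos(p)),0,-105*(np.sin(q)-np.sin(p))],1).tolist(), 'abs jx,tcpz',round(118-105*np.cos(q),1),round(115+105*np.sin(q),1))
E
```

```text
0.19 [-0.9, 0.0, -5.2] abs jx,tcpz 14.9 134.8
0.24 [-1.1, 0.0, -5.1] abs jx,tcpz 16.0 140.0
0.29 [-1.4, 0.0, -5.1] abs jx,tcpz 17.4 145.0
0.34 [-1.6, 0.0, -5.0] abs jx,tcpz 19.0 150.0
0.4 [-2.3, 0.0, -5.9] abs jx,tcpz 21.3 155.9
0.5 [-4.6, 0.0, -9.5] abs jx,tcpz 25.9 165.3
0.6 [-5.5, 0.0, -8.9] abs jx,tcpz 31.3 174.3
0.7 [-6.4, 0.0, -8.4] abs jx,tcpz 37.7 182.6
0.8 [-7.2, 0.0, -7.7] abs jx,tcpz 44.8 190.3
0.9 [-7.9, 0.0, -6.9] abs jx,tcpz 52.7 197.2
1.0 [-8.5, 0.0, -6.1] abs jx,tcpz 61.3 203.4
1.1 [-9.1, 0.0, -5.2] abs jx,tcpz 70.4 208.6
1.2 [-9.6, 0.0, -4.3] abs jx,tcpz 80.0 212.9
1.3 [-10.0, 0.0, -3.3] abs jx,tcpz 89.9 216.2
1.4 [-10.2, 0.0, -2.3] abs jx,tcpz 100.2 218.5
1.5 [-10.4, 0.0, -1.3] abs jx,tcpz 110.6 219.7
1.6 [-10.5, 0.0, -0.2] abs jx,tcpz 121.1 220.0
1.7 [-10.5, 0.0, 0.8] abs jx,tcpz 131.5 219.1
1.8 [-10.3, 0.0, 1.9] abs jx,tcpz 141.9 217.3
1.9 [-10.1, 0.0, 2.9] abs jx,tcpz 151.9 214.4
2.0 [-9.8, 0.0, 3.9] abs jx,tcpz 161.7 210.5
```

send_rows --translation '[[-0.9, 0, -5.2], [-1.1, 0, -5.1], [-1.4, 0, -5.0], [-1.6, 0, -5.0], [-2.3, 0, -5.9]]' --dr '[[0, 0, 0], [0, 0, 0], [0, 0, 0], [0, 0, 0], [0, 0, 0]]' --grip '[14, 14, 14, 14, 14]'

```text
clock: 7.82
position: [496.1, -100.2, 156.3]
ee_rot: [-0.258, 0.966, 0.001, 0.001]
contact_force: [-6.4, 8.4, 3.5]
gripper_width: 18.9
```

```bash

python3 - <<'E'
from h import *
overlay("scene","s5",a=.4,box=(200,125,280,215),S=6)
tcpj()
E
```

```text
clock 7.88 tcp jig [ 21.4  -0.4 156.9] F jig [-2.1  5.5  0.1] w 18.6 rot [-0.258  0.966  0.001 -0.001]
```

View pics/s5.png

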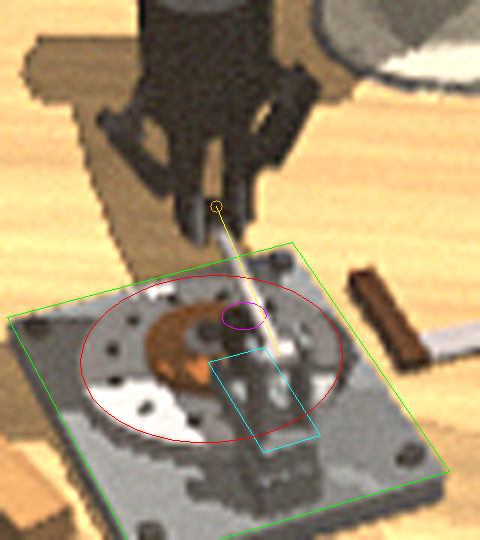

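send_rows --translation '[[-4.6, 0, -9.4], [-5.5, 0, -8.9], [-6.4, 0, -8.4], [-7.2, 0, -7.7], [-7.9, 0, -6.9]]' --dr '[[0, 0, 0], [0, 0, 0], [0, 0, 0], [0, 0, 0], [0, 0, 0]]' --grip '[14, 14, 14, 14, 14]'

```text
clock: 8.5
position: [524.6, -85.3, 198.6]
ee_rot: [-0.259, 0.966, -0.0, 0.002]
contact_force: [0.3, 0.4, 0.4]
gripper_width: 14.1
```

```bash

python3 - <<'E'
from h import *
overlay("scene","s6",a=.9,box=(200,125,280,215),S=6)
tcpj()
E
```

```text
clock 8.55 tcp jig [ 56.1  -2.7 200.1] F jig [ 1.3 -1.3  3.2] w 14.0 rot [-0.26   0.966 -0.001  0.002]
```

View pics/s6.png

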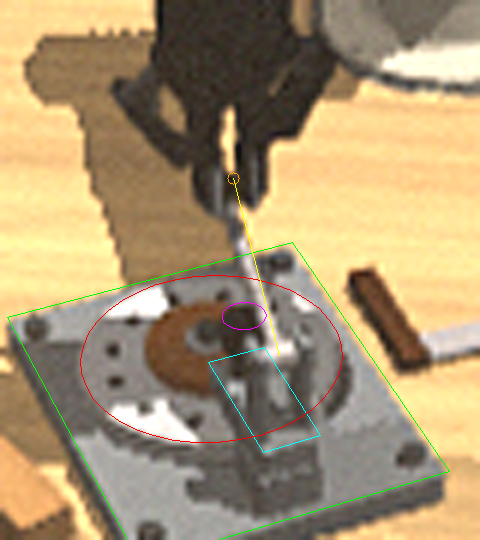

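send_rows --translation '[[0, 0, -10], [0, 0, -15], [10, 0, -15], [20, 0, 0], [30, 0, 0]]' --dr '[[0, 0, 0], [0, 0, 0], [0, 0, 0], [0, 0, 0], [0, 0, 0]]' --grip '[14, 14, 14, 8, 4]'

```text
clock: 9.18
position: [468.9, -116.9, 237.7]
ee_rot: [-0.258, 0.966, 0.0, -0.0]
contact_force: [-0.5, -1.0, -0.2]
gripper_width: 4.3
```

```bash

python3 - <<'E'
from h import *
overlay("scene","s7",a=.7,box=(200,115,290,215),S=6)
tcpj()
for r in arm.place_of("lever_ball","scene")[:2]: print(np.round(r['xyz'],1),r['confidence'])
E
```

```text
clock 9.22 tcp jig [-12.3  -0.4 237.6] F jig [-3.4  0.7 -1.4] w 4.1 rot [-0.258  0.966  0.001 -0.001]
[503.2 -90.8 193.4] 0.63
[ 451.6 -513.6   -0.8] 0.17
```

View pics/s7.png

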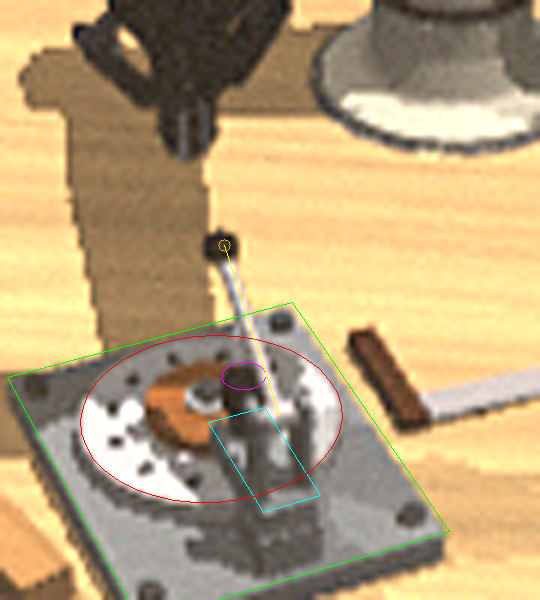

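send_rows --translation '[[-4, 0, 15], [-4, 0, 15], [-4, 0, 15], [-4, 0, 13], [0, 0, 0]]' --dr '[[0, 0, 0], [0, 0, 0], [0, 0, 0], [0, 0, 0], [0, 0, 0]]' --grip '[0, 0, 0, 0, 0]'

```text
clock: 9.9
position: [484.1, -108.0, 178.1]
ee_rot: [-0.259, 0.966, 0.0, -0.002]
contact_force: [0.8, -0.7, 0.2]
gripper_width: 0.0
```

```bash

python3 - <<'E'
from h import *
tcpj()
a=[.6,.7]+list(np.arange(.8,2.01,.1))
for q in a: print(round(q,2),'tcp',round(96-105*np.cos(q),1),round(120+105*np.sin(q),1))
overlay("scene","s8",a=.67,box=(200,115,290,215),S=6,draw=False)
E
```

```text
clock 9.9 tcp jig [  9.   -1.1 178.1] F jig [ 0.4 -1.   0.2] w 0.0 rot [-0.259  0.966  0.    -0.002]
0.6 tcp 9.3 179.3
0.7 tcp 15.7 187.6
0.8 tcp 22.8 195.3
0.9 tcp 30.7 202.2
1.0 tcp 39.3 208.4
1.1 tcp 48.4 213.6
1.2 tcp 58.0 217.9
1.3 tcp 67.9 221.2
1.4 tcp 78.2 223.5
1.5 tcp 88.6 224.7
1.6 tcp 99.1 225.0
1.7 tcp 109.5 224.1
1.8 tcp 119.9 222.3
1.9 tcp 129.9 219.4
2.0 tcp 139.7 215.5
```

View pics/s8.png

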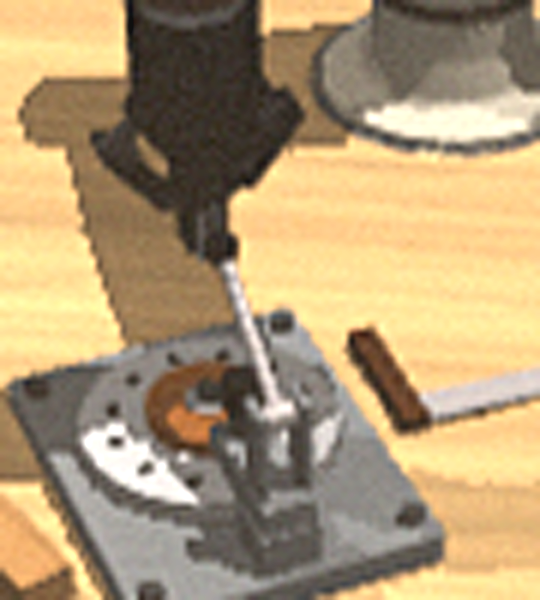

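send_rows --translation '[[-6.5, 1.5, -9], [-7, 0, -8], [-8, 0, -7], [-8.6, 0, -6], [-9, 0, -5]]' --dr '[[0, 0, 0], [0, 0, 0], [0, 0, 0], [0, 0, 0], [0, 0, 0]]' --grip '[0, 0, 0, 0, 0]'

```text
clock: 10.58
position: [518.4, -87.2, 215.9]
ee_rot: [-0.259, 0.966, -0.0, 0.001]
contact_force: [-2.0, -0.4, 1.5]
gripper_width: -0.1
```

```bash

python3 - <<'E'
from h import *
tcpj()
overlay("scene","s9",a=1.1,box=(200,115,290,215),S=6,draw=True)
E
```

```text
clock 10.57 tcp jig [ 4.920e+01 -2.000e-01  2.159e+02] F jig [-1.9  0.6  1.5] w -0.1 rot [-0.259  0.966 -0.     0.001]
```

View pics/s9.png

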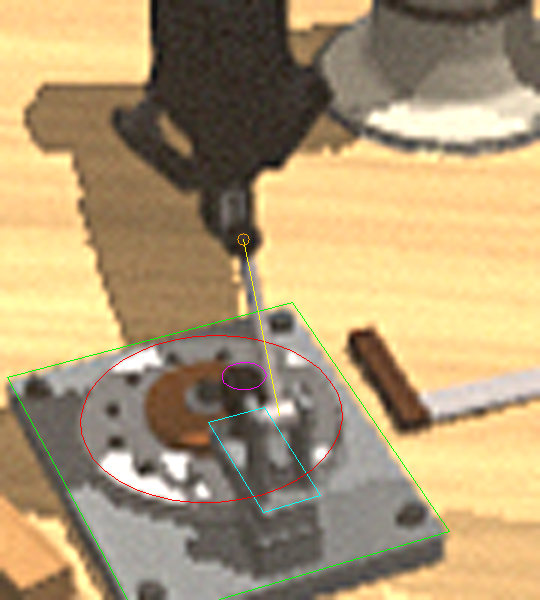

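send_rows --translation '[[-9.6, 0, -3], [-10, 0, -3], [-10, 0, -2], [-10, 0, -1], [-10, 0, 0]]' --dr '[[0, 0, 0], [0, 0, 0], [0, 0, 0], [0, 0, 0], [0, 0, 0]]' --grip '[0, 0, 0, 0, 0]'

```text
clock: 11.25
position: [561.3, -62.1, 223.7]
ee_rot: [-0.259, 0.966, 0.0, 0.0]
contact_force: [-0.5, -0.4, -0.3]
gripper_width: -0.4
```

send_rows --translation '[[-7, 0, 0], [-6, 0, 1], [-4, 0, 1], [-4, 0, 1], [-4, 0, 1]]' --dr '[[0, 0, 0], [0, 0, 0], [0, 0, 0], [0, 0, 0], [0, 0, 0]]' --grip '[0, 0, 0, 0, 0]'

```text
clock: 11.88
position: [582.4, -50.0, 219.8]
ee_rot: [-0.258, 0.966, 0.0, 0.0]
contact_force: [-0.5, -0.9, 0.6]
gripper_width: 0.2
```

```bash

python3 - <<'E'
from h import *
tcpj()
overlay("scene","s10",a=1.8,box=(200,115,290,215),S=6,draw=True)
E
```

```text
clock 11.88 tcp jig [1.231e+02 1.000e-01 2.198e+02] F jig [-0.9 -0.5  0.6] w 0.2 rot [-0.258  0.966  0.     0.   ]
```

View pics/s10.png

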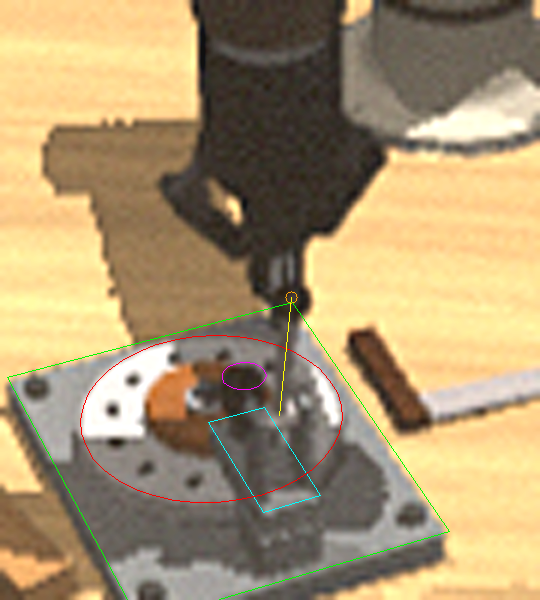

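send_rows --translation '[[-3, 0, 1], [-3, 0, 1], [-2, 0, 0], [-1, 0, 0], [0, 0, 0]]' --dr '[[0, 0, 0], [0, 0, 0], [0, 0, 0], [0, 0, 0], [0, 0, 0]]' --grip '[0, 0, 0, 0, 0]'

```text
clock: 12.55
position: [589.0, -46.1, 217.5]
ee_rot: [-0.258, 0.966, 0.0, -0.001]
contact_force: [-3.6, -3.0, 0.8]
gripper_width: 0.1
```

```bash

python3 - <<'E'
from h import *
tcpj()
E
```

```text
clock 12.55 tcp jig [1.308e+02 2.000e-01 2.175e+02] F jig [-4.6 -0.8  0.8] w 0.1 rot [-0.258  0.966  0.    -0.001]
```

send_rows --translation '[[-1, 0, 0], [-1, 0, 0], [0, 0, 0], [0, 0, 0], [0, 0, 0]]' --dr '[[0, 0, 0], [0, 0, 0], [0, 0, 0], [0, 0, 0], [0, 0, 0]]' --grip '[0, 0, 0, 0, 0]'

```text
clock: 13.18
position: [589.2, -46.0, 217.5]
ee_rot: [-0.258, 0.966, -0.0, -0.003]
contact_force: [-8.1, -5.1, 1.9]
gripper_width: 0.1
```

send_rows --translation '[[4, 0, 0], [17, 0, -3], [17, 0, -3], [17, 0, -3], [17, 0, -3]]' --dr '[[0, 0, 0], [0, 0, 0], [0, 0, 0], [0, 0, 0], [0, 0, 0]]' --grip '[0, 0, 20, 50, 85]'

```text
clock: 13.8
position: [528.4, -81.2, 230.4]
ee_rot: [-0.258, 0.966, -0.0, 0.0]
contact_force: [0.8, 0.2, -0.0]
gripper_width: 54.5
```

```bash

python3 - <<'E'
from h import *
tcpj()
overlay("scene","s11",a=1.9,box=(200,105,290,215),S=5,draw=True)
for c in ("scene","top"):
  if c=="top": overlay("top","t11",a=1.9,box=(245,165,355,275),S=5)
  for t in ("pull_knob","lever_ball"):
    for r in arm.place_of(t,c)[:2]: print(c,t,np.round(r['xyz'],1),round(r['confidence'],2))
E
```

```text
clock 13.8 tcp jig [ 60.8   0.  230.4] F jig [ 0.8 -0.2 -0. ] w 54.5 rot [-0.258  0.966 -0.     0.   ]
scene pull_knob [530.1 -80.  108.8] 0.44
scene lever_ball [604.7 -31.3 232. ] 0.61
```

View pics/s11.png

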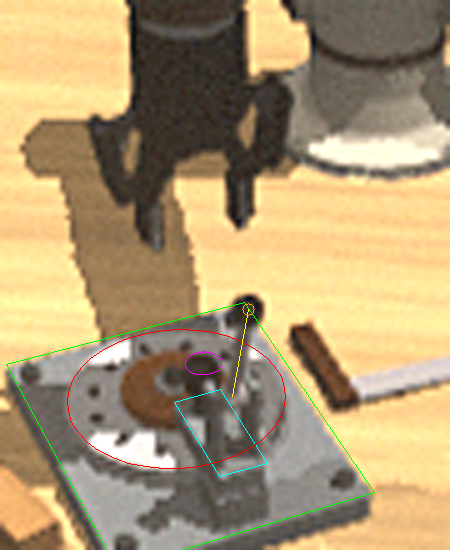

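View pics/t11.png

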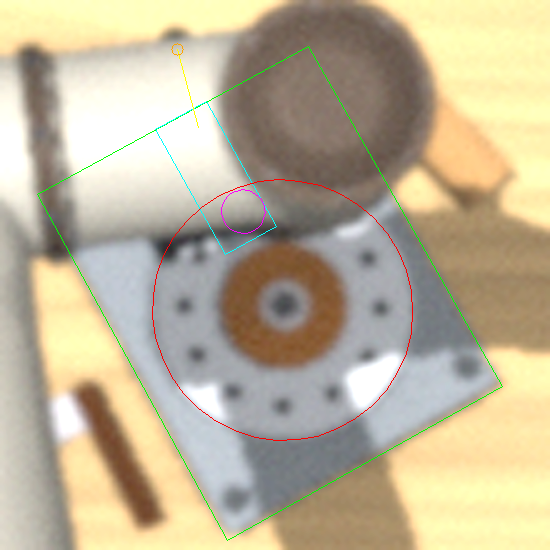

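send_rows --translation '[[-1, 0, 0], [0, 0, 20], [0, 0, 25], [0, 0, 25], [0, 0, 15]]' --dr '[[0, 0, 0], [0, 0, 0], [0, 0, 0], [0, 0, 0], [0, 0, 0]]' --grip '[85, 85, 85, 85, 85]'

```text
clock: 14.72
position: [530.0, -80.0, 143.3]
ee_rot: [-0.259, 0.966, 0.0, -0.001]
contact_force: [0.1, 0.5, 0.7]
gripper_width: 85.4
```

```bash

python3 - <<'E'
from h import *
tcpj()
overlay("scene","s12",a=1.9,box=(200,115,290,215),S=6,draw=False)
E
```

```text
clock 14.72 tcp jig [ 62.8   0.3 143.3] F jig [0.4 0.4 0.7] w 85.4 rot [-0.259  0.966  0.    -0.001]
```

View pics/s12.png

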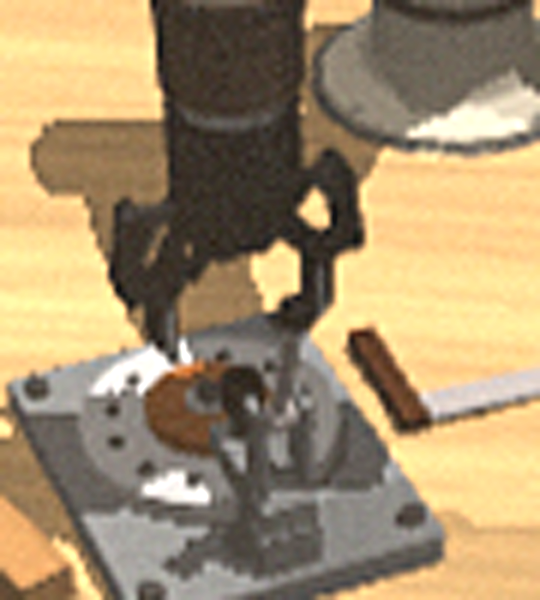

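send_rows --translation '[[0, 0, 14], [0, 0, 14], [0, 0, 14], [0, 0, 9], [0, 0, 0]]' --dr '[[0, 0, 0], [0, 0, 0], [0, 0, 0], [0, 0, 0], [0, 0, 0]]' --grip '[85, 85, 85, 85, 85]'

```text
clock: 15.4
position: [529.8, -80.2, 93.0]
ee_rot: [-0.259, 0.966, 0.0, -0.001]
contact_force: [-0.5, -0.7, 0.1]
gripper_width: 85.1
```

```bash

python3 - <<'E'
from h import *
tcpj()
overlay("scene","s13",a=1.9,box=(200,115,290,215),S=6,draw=False)
E
```

```text
clock 15.4 tcp jig [62.5  0.2 93. ] F jig [-0.8 -0.4  0.1] w 85.1 rot [-0.259  0.966  0.    -0.001]
```

View pics/s13.png

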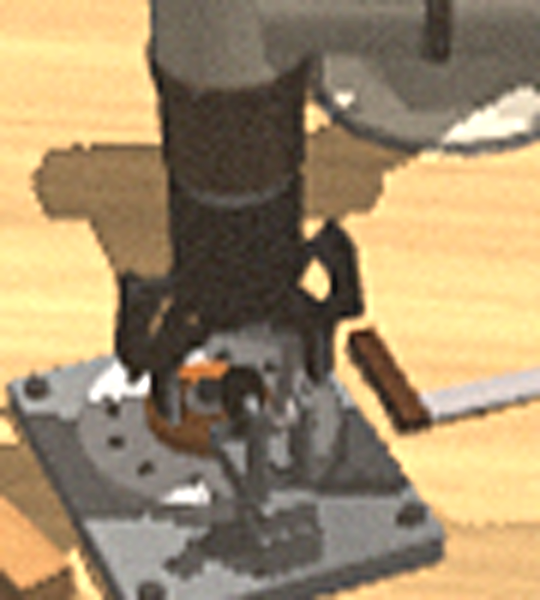

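send_rows --translation '[[0, 0, 1.5], [0, 0, 0], [0, 0, 0], [0, 0, 0], [0, 0, 0]]' --dr '[[0, 0, 0], [0, 0, 0], [0, 0, 0], [0, 0, 0], [0, 0, 0]]' --grip '[60, 45, 36, 31, 28]'

```text
clock: 16.08
position: [530.3, -80.1, 92.4]
ee_rot: [-0.259, 0.966, -0.0, 0.0]
contact_force: [0.4, 0.8, -0.0]
gripper_width: 27.9
```

send_rows --translation '[[0, 0, 0], [0, 0, 0], [0, 0, 0], [0, 0, 0], [0, 0, 0]]' --dr '[[0, 0, 0], [0, 0, 0], [0, 0, 0], [0, 0, 0], [0, 0, 0]]' --grip '[26, 24, 22, 20, 20]'

```text
clock: 16.7
position: [530.3, -80.1, 92.6]
ee_rot: [-0.259, 0.966, -0.0, 0.0]
contact_force: [-1.8, 0.2, 5.3]
gripper_width: 24.1
```

send_rows --translation '[[0, 0, -2], [0, 0, -2], [0, 0, -2], [0, 0, -2], [0, 0, 0]]' --dr '[[0, 0, 0], [0, 0, 0], [0, 0, 0], [0, 0, 0], [0, 0, 0]]' --grip '[15, 10, 10, 10, 10]'

```text
clock: 17.32
position: [530.2, -80.0, 100.1]
ee_rot: [-0.258, 0.966, 0.0, -0.0]
contact_force: [2.5, 0.6, -8.3]
gripper_width: 24.0
```

send_rows --translation '[[0, 0, -2], [0, 0, -2], [0, 0, -1], [0, 0, -1], [0, 0, 0]]' --dr '[[0, 0, 0], [0, 0, 0], [0, 0, 0], [0, 0, 0], [0, 0, 0]]' --grip '[10, 10, 10, 10, 10]'

```text
clock: 17.95
position: [530.2, -80.1, 106.3]
ee_rot: [-0.258, 0.966, 0.0, -0.0]
contact_force: [3.7, 0.5, -9.0]
gripper_width: 23.9
```

```bash

python3 - <<'E'
from h import *
tcpj()
overlay("scene","s14",a=1.9,box=(200,115,290,215),S=6,draw=False)
tcpj()
for t in ("pull_knob","lever_ball"):
    for r in arm.place_of(t,"scene")[:2]: print(t,np.round(r['xyz'],1),round(r['confidence'],2))
tcpj()
E
```

```text
clock 17.95 tcp jig [6.290e+01 1.000e-01 1.063e+02] F jig [ 3.4 -1.4 -9. ] w 23.9 rot [-0.258  0.966  0.    -0.   ]
clock 18.0 tcp jig [6.290e+01 1.000e-01 1.062e+02] F jig [ 3.1 -1.4 -9. ] w 24.1 rot [-0.258  0.966  0.    -0.   ]
pull_knob [529.7 -79.9 126.4] 0.44
lever_ball [602.3 -31.5 230.7] 0.63
clock 18.1 tcp jig [6.290e+01 1.000e-01 1.062e+02] F jig [ 2.6 -1.6 -9.1] w 24.1 rot [-0.259  0.966  0.    -0.   ]
```

View pics/s14.png

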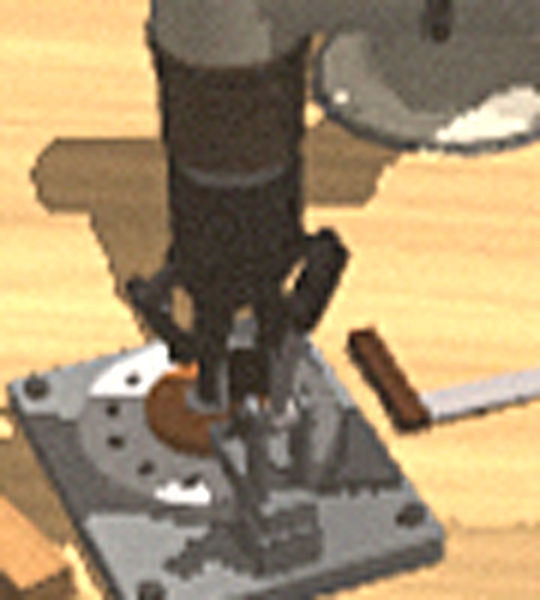

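send_rows --translation '[[0, 0, -0.5], [0, 0, -0.5], [0, 0, 0], [0, 0, 0], [0, 0, 0]]' --dr '[[0, 0, 0], [0, 0, 0], [0, 0, 0], [0, 0, 0], [0, 0, 0]]' --grip '[10, 10, 10, 10, 10]'

```text
clock: 18.73
position: [530.1, -80.1, 106.8]
ee_rot: [-0.258, 0.966, 0.0, -0.0]
contact_force: [5.3, -0.3, -15.0]
gripper_width: 24.1
```

send_rows --translation '[[0, 0, 0], [0, 0, 0], [0, 0, 0], [0, 0, 0], [0, 0, 0]]' --dr '[[0, 0, 0], [0, 0, 0], [0, 0, 0], [0, 0, 0], [0, 0, 0]]' --grip '[10, 10, 10, 10, 10]'

```text
clock: 19.35
position: [530.2, -80.1, 106.8]
ee_rot: [-0.258, 0.966, 0.0, -0.0]
contact_force: [4.8, 0.8, -15.3]
gripper_width: 23.9
```

```bash

python3 - <<'E'
from h import *
tcpj()
overlay("scene","s15",a=1.9,box=(200,115,290,215),S=6,draw=True)
for t in ("pull_knob","lever_ball"):
    for r in arm.place_of(t,"scene")[:1]: print(t,np.round(r['xyz'],1),round(r['confidence'],2))
tcpj()
E
```

```text
clock 19.35 tcp jig [6.290e+01 1.000e-01 1.068e+02] F jig [  4.5  -1.7 -15.3] w 23.9 rot [-0.258  0.966  0.    -0.   ]
pull_knob [530.3 -76.2 124.5] 0.48
lever_ball [604.2 -34.6 229.5] 0.51
clock 19.5 tcp jig [6.290e+01 1.000e-01 1.068e+02] F jig [  4.8  -2.2 -15.6] w 24.0 rot [-0.258  0.966  0.    -0.   ]
```

View pics/s15.png

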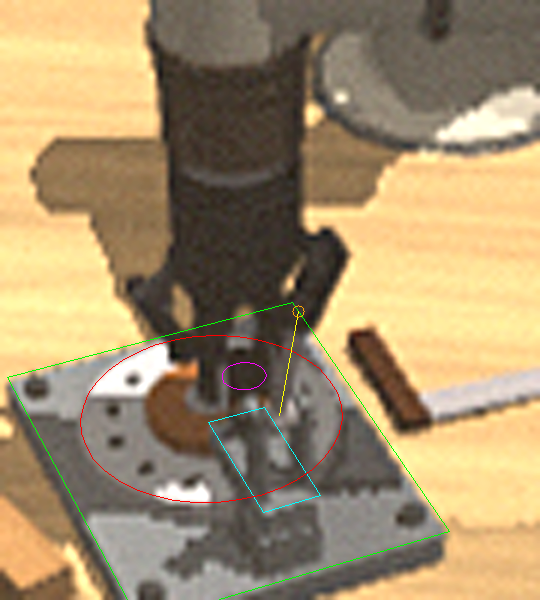

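The knob now sits at about z 124 between the pads, around pixel (240, 360). The lever ball is still back at about (298, 310), and the force and finger opening are steady. Handing in.

```bash
python3 -c "
from bench import arm
print(arm.job_done())"
```

```text
the job is handed in; nothing more can be done
None
```

I swung the keeper lever back to its stop, pulled the plunger fully up and handed the job in while still holding the knob there. It took about 19.5 s of the 48 s; `job_done` gave no verdict.

**Lever:** My first grip on the ball slipped off at roughly 0.67 rad, probably because the grip sat a few mm off the ball's centre. I then pushed the ball the rest of the way with the closed fingers. At the end the finger position stopped moving while the push rose to about 10 N, which means it was at the stop. The camera put the ball at jig x of about 152 mm and z of about 232 mm, matching 1.9 rad.

**Plunger:** I gripped the knob across the jig's y direction and lifted about 14 mm. The downward pull was 9.0 N just before the end, then jumped to 15 N with the last 1 mm commanded, so it was against its upper stop. The trained network put the knob at z of about 124.5 mm, against 124 expected.

**Last checks:** Over the last 0.75 s the tool height (106.8 mm), force and finger opening (about 24 mm) held steady, so the grip was not slipping. The opening reads about 2 mm under the 26 mm knob; the 22 mm ball also read low, at 18.7 mm. In the last picture the lever is still back.

I did not measure the index plate's angle or the bystanders' positions at the end. The arm did not touch either as far as I could tell.

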